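Change over the block file trays

TASK

The empty tray with the yellow lip has been left part-way out: push it fully home with the fingertips, and only then hook a fingertip behind the blue lip and draw the blue tray out along its rail to its stop, so that its tissue block lies clear of the cover. Do not pinch the lips, do not touch the blocks in the trays, and leave the pink tray shut and the bottles, dish and loupe where they stand.

Things in the scene. Friction and masses are not known exactly. Their poses are not given: they have to be found in the camera images.
- blue_tray (a joint): how far the blue tray is drawn out, m: 0 = fully home, 0.10 = at its stop; slides with about 1.5 N of friction and stays where it is left
- blue_lip (a point): middle of the top edge of the upright blue lip at the front end of the blue tray (moves with the tray). Lip 74 mm wide, 38 mm high, 10 mm thick (5 mm either side of this point along x). Its own +x points into the file, so the tray comes out along -x; z up
- blue_well (a point): middle of the floor of the open finger well behind the blue lip, 34 mm below the lip's top, 34 mm behind the lip's point; the well is 58 mm long and 62 mm wide, its side walls rise 12 mm and its rear divider 8 mm above that floor. With the tray home the file's cover begins just behind the well
- blue_nest (a point): middle of the nest on the floor of the blue tray, where the block lies (the yellow tray is empty), 114 mm behind the lip. The tray runs in a fixed white file, a 110 x 84 x 48 mm box with open front and clear cover, top 4 mm above the lip's; three such files stand about 125 mm apart, in any order, on a thin plate
- blue_block: blue tissue cassette with a wax block, 48 x 29 x 12 mm, lying loose in the nest of the blue tray; origin under its middle
- yellow_tray (a joint): how far the yellow tray is drawn out, m: 0 = fully home, 0.10 = at its stop; slides with about 1.5 N of friction and stays where it is left
- yellow_lip (a point): middle of the top edge of the upright yellow lip at the front end of the yellow tray (moves with the tray). Lip 74 mm wide, 38 mm high, 10 mm thick (5 mm either side of this point along x). Its own +x points into the file, so the tray comes out along -x; z up
- yellow_well (a point): middle of the floor of the open finger well behind the yellow lip, 34 mm below the lip's top, 34 mm behind the lip's point; the well is 58 mm long and 62 mm wide, its side walls rise 12 mm and its rear divider 8 mm above that floor. With the tray home the file's cover begins just behind the well
- yellow_nest (a point): middle of the nest on the floor of the yellow tray, where the block lies (the yellow tray is empty), 114 mm behind the lip. The tray runs in a fixed white file, a 110 x 84 x 48 mm box with open front and clear cover, top 4 mm above the lip's; three such files stand about 125 mm apart, in any order, on a thin plate
- pink_tray (a joint): how far the pink tray is drawn out, m: 0 = fully home, 0.10 = at its stop; slides with about 1.5 N of friction and stays where it is left
- pink_lip (a point): middle of the top edge of the upright pink lip at the front end of the pink tray (moves with the tray). Lip 74 mm wide, 38 mm high, 10 mm thick (5 mm either side of this point along x). Its own +x points into the file, so the tray comes out along -x; z up
- pink_well (a point): middle of the floor of the open finger well behind the pink lip, 34 mm below the lip's top, 34 mm behind the lip's point; the well is 58 mm long and 62 mm wide, its side walls rise 12 mm and its rear divider 8 mm above that floor. With the tray home the file's cover begins just behind the well
- pink_nest (a point): middle of the nest on the floor of the pink tray, where the block lies (the yellow tray is empty), 114 mm behind the lip. The tray runs in a fixed white file, a 110 x 84 x 48 mm box with open front and clear cover, top 4 mm above the lip's; three such files stand about 125 mm apart, in any order, on a thin plate
- pink_block: pink tissue cassette with a wax block, 48 x 29 x 12 mm, lying loose in the nest of the pink tray; origin under its middle
- dropper_bottle: brown dropper bottle, 33 mm wide, 100 mm high, standing loose on the bench; origin under its middle
- mount_bottle: small white bottle with a long nozzle, 30 mm wide, 96 mm high, standing loose on the bench; origin under its middle
- petri_dish: glass dish with lid, 64 mm wide, 16 mm high, standing loose on the bench; origin under its middle
- loupe: black eye loupe, 40 mm wide, 30 mm high, standing loose on the bench; origin under its middle

How it is judged:
By the outcome, as a careful person would: the job done as asked, in the order asked, and still so for the second after the job is handed in, with the robot touching nothing.
It also fails if it takes over 40 s, if anything falls off the work surface, if the arm or the gripper's body presses on something with over 40 N, if the wrist force passes 120 N, or if a joint passes its speed limit or range.

ROBOT

A 6-joint arm with a two-finger parallel gripper is mounted at the origin on a cart in front of the work surface, level with it; the furniture and walls round the work are solid. World frame = base frame: x ahead of the robot, y to its left, z up, the work surface at z = 0. Lengths are in mm, angles in degrees, forces in N, time in s.
With the tool pointing down it reaches from about 375 to 825 mm from the base axis. Payload 5.5 kg.
Tool frame: the origin (TCP) lies at the very end of the fingers, on their centre line; the grasp point (between the pads) lies 19 mm behind it (arm.grip_point_offset is the distance from the TCP to the grasp point, in mm); z points along the fingers, y is the line along which they close (so a half turn about z gives the same grasp; the last joint's range is limited). The gripper opens to 85 mm and grips with 20 to 120 N. Pads are 22 mm wide; open, the fingers measure 114 mm over their backs; the gripper's body (76 mm by 85 mm) begins 54 mm behind the grasp point. The pads swing forward as they close: fully open they stand 13 mm farther back than shut.
Start: joints at [63.77, 17.962, -2.699, 69.339, 0, 90], TCP at [265.182, 538.213, 231.299] pointing down, gripper open.
Joint ranges: [-152.73, 152.73], [-39.44, 99.34], [-58.76, 71.6], [-118.89, 123.64], [-81.53, 83.1], [-180, 180]. Speed limits (degrees/s): [136.94, 136.94, 172.46, 180, 180, 180].

INTERFACE

Orientations are given as [roll, pitch, yaw] about the fixed x, y, z axes, in that order (R = Rz(yaw) Ry(pitch) Rx(roll)).
In Python, from cell import arm, eoat, solver, get_state, grab_frame, camera_model, nets gives the robot as it stands. Calls block until the motion is done:
- arm.goto(position, orientation): joint-space move of the TCP to a pose.
- arm.move_linear(position, rotation=None, velocity=150, f_stop=None): straight line of the TCP; rotation=None keeps the orientation; velocity is the mean speed in mm/s. With f_stop (N) it stops when the force on the tool has changed by that much, and returns True; else False.
- arm.move_j(angles): joint-space move.
- eoat.gripper_to(opening): finger opening in mm; the grip force is fixed at half the most; returns when the fingers have stopped.
- arm.dwell(seconds).
- solver.ik(position, orientation): joint angles nearest the present ones, or None.
- get_state(): the state.
- grab_frame(name): name is "side" or "top"; returns the picture (384x512x3 uint8, red, green, blue); there is no depth.
- camera_model(name): a dict with "vertical_fov" (degrees; the focal length in pixels is half the picture's height over the tangent of half this angle, whatever the lens; pixels are square), "cx", "cy" (the principal point, pixels), "T" (4x4, takes a point from camera to world coordinates). Camera axes: x right, y down, z forward; pixel columns grow to the right and rows downward; lengths in mm; the calibration is good to about 2 mm. A picture is of the moment at which its call begins. camera_model takes no time and is no camera call.
A pose or a line that the arm cannot do raises arm.PlanningError and nothing moves.
- arm.hand_in(): hands the job in; it is judged then, once.
Trained networks look in the newest picture that a camera, given by its name, has taken for a name from the list of things; names that differ only in an ending like _2 or _b are one class to them, and where a whole thing is asked for, a point or a joint stands for the part that bears it (a point fixed in the world has none). Each returns a list of dicts, best first, with "p" (0 to 1); they miss things now and then, are a little off and sometimes report something else, mostly with a low value. They report only what shows in the picture. A call takes as long as a camera call.
- nets.recognise(thing, camera): "xyz" ([x, y, z] in mm, in world coordinates, good to about 4 mm: the middle of the surface that is visible of it).
- nets.cut_out(thing, camera): "pixels" (384x512 bool, what is visible of it).
- nets.spot_point(thing, camera): "xyz" ([x, y, z] in mm, in world coordinates, good to about 4 mm: a listed point, or the origin of a listed thing).
The state is a dict: "t": time; "qpos": joint angles; "qd": joint speeds; "joint_torque": joint torques, N m; "ee_pos": TCP position; "ee_rot": TCP orientation; "force": force on the tool from outside, world axes, zero at the start; "wrist_torque": the same for the moment, N m; "grip_width": finger opening in mm; "finger_force": force on a finger pad.
Only numpy, scipy, OpenCV 4.12 (cv2) and the standard library are available. Lean on these libraries where they do the work, as an engineer would, in place of code of your own. Each camera call takes 0.05 s, during which the arm holds its last target. There are 200 camera calls.

## Working session

There is one attempt and no reset: what is moved stays moved. The work goes in short steps, each a Python script; the robot and the scene stay as the last script left them, time stands still between calls to the robot, and variables do not carry over. Pictures are saved under pics/ and viewed, at most 10 in all, crops included, and the job is handed in when it is done.

```bash
mkdir -p pics; python3 - <<'E'
from cell import *
import cv2,numpy as np
for c in ("top","side"):
    f=grab_frame(c); cv2.imwrite(f"pics/{c}0.png",cv2.cvtColor(f,cv2.COLOR_RGB2BGR))
    for n in ["blue_lip","yellow_lip","pink_lip","blue_nest","yellow_nest","pink_nest","blue_well","yellow_well","dropper_bottle","mount_bottle","petri_dish","loupe"]:
        r=nets.spot_point(n,c)
        print(c,n,[(np.round(d["xyz"]).tolist(),round(d["p"],2)) for d in r[:2]])
    m=camera_model(c);print(m["vertical_fov"],m["cx"],m["cy"],np.round(m["T"],3).tolist())
print(get_state())
E
```

```text
top blue_lip [([605.0, 61.0, 52.0], 0.78)]
top yellow_lip [([542.0, -64.0, 46.0], 0.68), ([573.0, -62.0, 17.0], 0.52)]
top pink_lip [([582.0, -193.0, 50.0], 0.93)]
top blue_nest [([718.0, 54.0, 14.0], 0.94), ([658.0, -66.0, 21.0], 0.2)]
top yellow_nest [([657.0, -65.0, 19.0], 0.83)]
top pink_nest [([697.0, -199.0, 15.0], 0.78)]
top blue_well [([639.0, 50.0, 12.0], 0.69), ([393.0, -300.0, -0.0], 0.28)]
top yellow_well [([576.0, -69.0, 16.0], 0.75)]
top dropper_bottle [([591.0, 292.0, -6.0], 0.46)]
top mount_bottle [([479.0, -364.0, 0.0], 0.47)]
top petri_dish [([392.0, -306.0, 1.0], 0.65)]
top loupe [([398.0, 254.0, 2.0], 0.75)]
50.54384829763889 250.24827434773167 197.81058890771038 [[0.018, -0.985, 0.173, 355.807], [-1.0, -0.02, -0.009, -34.942], [0.012, -0.173, -0.985, 1125.07], [0.0, 0.0, 0.0, 1.0]]
side blue_lip [([605.0, 60.0, 50.0], 0.85)]
side yellow_lip [([539.0, -66.0, 49.0], 0.83)]
side pink_lip [([580.0, -190.0, 52.0], 0.92), ([541.0, -64.0, 48.0], 0.29)]
side blue_nest []
side yellow_nest [([656.0, -70.0, 12.0], 0.61)]
side pink_nest [([692.0, -195.0, 18.0], 0.9)]
side bl
[... 490 characters left out ...]
, [0.0, 0.0, 0.0, 1.0]]
{'t': 1.3, 'qpos': array([ 6.37705515e+01,  1.79645691e+01, -2.69797519e+00,  6.93426903e+01,
       -1.23145761e-03,  8.99991265e+01]), 'qd': array([-0.13033466, -0.02466112, -0.00083518, -0.07528129,  0.0415106 ,
        0.03842224]), 'joint_torque': array([ 1.36176033e-03, -5.39462185e+01,  3.40048456e+01,  1.47008224e-03,
       -8.73273439e-05,  1.29412956e-05]), 'ee_pos': array([265.17453152, 538.19124767, 231.27999592]), 'ee_rot': array([-1.79994765e+02,  1.23137780e-03,  1.53771425e+02]), 'force': array([ 0.44489808, -0.23276886,  0.49989418]), 'wrist_torque': array([-0.01550547, -0.03994418,  0.0004179 ]), 'finger_force': 0.0, 'grip_width': 85.29160981931471}
```

View pics/top0.png

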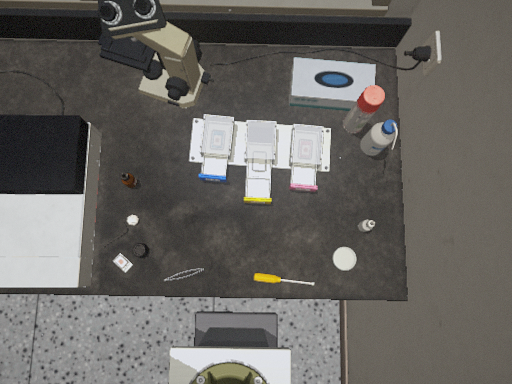

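View pics/side0.png

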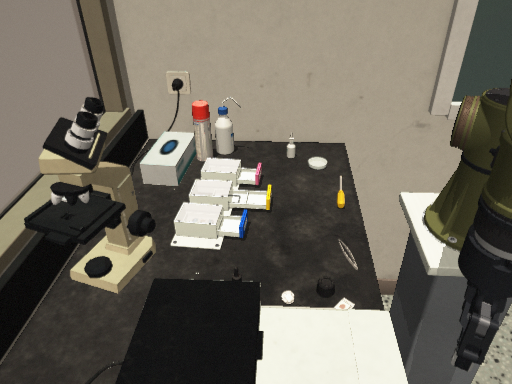

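Blue is the left tray, yellow the middle one (about 52 mm out) and pink the right, all with a yaw of about -5°. In the top picture the lips are at (212,178), (258,200) and (303,187). The approach in front of the yellow lip is clear.

```bash
cat > h.py <<'E'
from cell import *
import numpy as np,cv2
a=np.radians(-5); d=np.array([np.cos(a),np.sin(a),0])
def yaw():
    best=None
    for y in (175,-5):
        q=solver.ik([500,-60,120],[180,0,y])
        if q is not None and (best is None or abs(q[5])<best[0]): best=(abs(q[5]),y)
    return best[1]
def st(s=""):
    g=get_state(); print(s,round(g["t"],2),np.round(g["ee_pos"],1),np.round(g["ee_rot"],1),np.round(g["force"],1)); return g
def look(n):
    for c in ("top","side"):
        f=grab_frame(c); cv2.imwrite(f"pics/{c}{n}.png",cv2.cvtColor(f,cv2.COLOR_RGB2BGR))
        for k in ["blue_lip","yellow_lip","pink_lip"]:
            print(c,k,[(np.round(e["xyz"]).tolist(),round(e["p"],2)) for e in nets.spot_point(k,c)[:1]])
E
python3 - <<'E'
from h import *
eoat.gripper_to(0)
lip=np.array([540.5,-65,50]); s=lip-45*d
y=yaw(); print(y)
arm.goto([s[0],s[1],130],[180,0,y]); st()
print(arm.move_linear([s[0],s[1],28],velocity=100,f_stop=10)); st()
e=s+110*d
print(arm.move_linear([e[0],e[1],28],velocity=40,f_stop=8)); g=st("stop")
print("along",(g["ee_pos"]-lip)@d)
look(1)
E
```

```text
175
 4.38 [496.  -60.5 130.1] [180.    0.  175.1] [ 0.6 -0.1 -0.1]
False
 5.55 [496.3 -61.1  28.5] [-1.80e+02  1.00e-01  1.75e+02] [-0.  -0.4 -0.1]
True
stop 7.38 [574.3 -67.9  27.1] [180.   -0.2 175. ] [-0.4 -0.3 -0.5]
along 33.958998700329
top blue_lip [([604.0, 59.0, 54.0], 0.74)]
top yellow_lip [([638.0, 51.0, 13.0], 0.41)]
top pink_lip [([581.0, -191.0, 49.0], 0.91)]
side blue_lip [([693.0, -198.0, 22.0], 0.24)]
side yellow_lip [([589.0, -64.0, 48.0], 0.98)]
side pink_lip [([582.0, -189.0, 49.0], 0.45)]
```

```bash
python3 - <<'E'
from h import *
p=get_state()["ee_pos"]
for i in range(2):
    e=p+25*d
    print(arm.move_linear([e[0],e[1],28],velocity=25,f_stop=15)); g=st("stop")
e=g["ee_pos"]-40*d
arm.move_linear([e[0],e[1],28],velocity=100)
arm.move_linear([e[0],e[1],120],velocity=150)
b=np.array([604.5,60,0])+34*d
arm.goto([480,60,150],[180,0,175]); st()
look(2)
t=cv2.imread("pics/top2.png")[95:225,165:355]; cv2.imwrite("pics/c2.png",cv2.resize(t,None,fx=4,fy=4,interpolation=cv2.INTER_CUBIC))
E
```

```text
True
stop 8.2 [574.3 -67.4  26. ] [179.9  -0.7 175. ] [ 0.9  0.1 -0.3]
True
stop 8.6 [574.1 -67.3  25.1] [179.9  -1.1 175. ] [-0.4 -0.2 -0.1]
 10.53 [479.4  60.4 149.3] [-180.    -0.   175.1] [ 0.  -0.7  0.1]
top blue_lip [([602.0, 57.0, 53.0], 0.84)]
top yellow_lip [([590.0, -65.0, 43.0], 0.73)]
top pink_lip [([582.0, -192.0, 48.0], 0.98)]
side blue_lip [([602.0, 63.0, 53.0], 0.81)]
side yellow_lip [([586.0, -70.0, 49.0], 0.76)]
side pink_lip [([578.0, -187.0, 54.0], 0.68)]
```

View pics/c2.png

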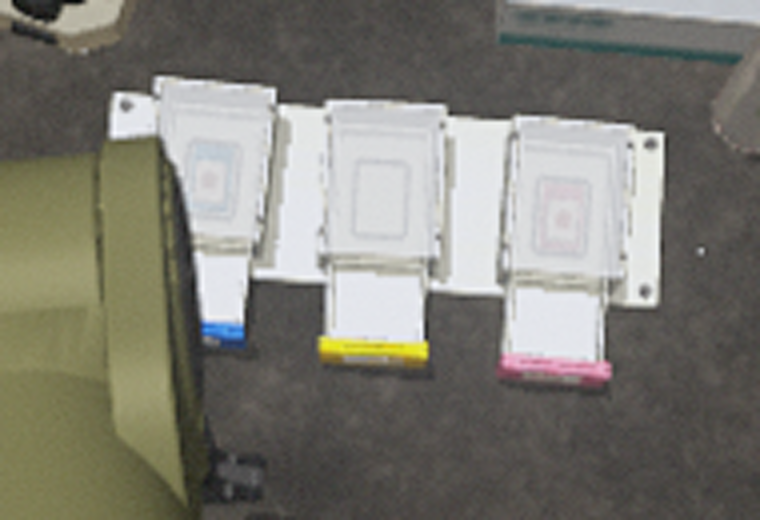

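The yellow lip at (373,350) lines up with blue (223,333) and pink (555,368), and its well shows the same length as theirs. It also met the same hard stop three times, so it is home. Next I hook the blue lip.

```bash
python3 - <<'E'
from h import *
lip=np.array([603.5,60,50]); b=lip+33*d
arm.goto([b[0],b[1],130],[180,0,175]); st()
print(arm.move_linear([b[0],b[1],70],velocity=120)); st()
print(arm.move_linear([b[0],b[1],26],velocity=50,f_stop=4)); st("in well")
s=get_state()["ee_pos"]
for i in range(4):
    p=get_state()["ee_pos"]; e=b-135*d
    r=arm.move_linear([e[0],e[1],26],velocity=40,f_stop=10); g=st(f"stop {r}")
    print("lip travel est",(lip-g["ee_pos"])@d+16)
    if i and np.linalg.norm(g["ee_pos"]-p)<2: break
look(3)
E
```

```text
11.6 [635.7  56.9 129.3] [-1.80e+02 -1.00e-01  1.75e+02] [-0.7 -0.6  0. ]
False
 12.25 [636.4  57.2  70.8] [180.   0. 175.] [0.4 0.2 0.5]
False
in well 13.28 [636.7  57.1  26.4] [180.   0. 175.] [-0.1 -1.4 -0.5]
stop True 15.85 [519.6  67.4  26.2] [-180.     0.2  175. ] [0.3 0.1 1.1]
lip travel est 100.20783334359984
stop True 16.07 [519.7  67.4  26.3] [-180.     0.4  175. ] [ 1.   0.2 -0.2]
lip travel est 100.1557560919617
top blue_lip [([504.0, 67.0, 52.0], 0.6)]
top yellow_lip [([593.0, -66.0, 48.0], 0.61)]
top pink_lip [([582.0, -190.0, 49.0], 0.72)]
side blue_lip []
side yellow_lip [([587.0, -66.0, 52.0], 0.57)]
side pink_lip [([578.0, -189.0, 52.0], 0.86)]
```

At its stop after 100 mm. I back the finger off the lip, lift clear and check.

```bash
python3 - <<'E'
from h import *
p=get_state()["ee_pos"]; e=p+12*d
arm.move_linear([e[0],e[1],e[2]],velocity=50)
arm.move_linear([e[0],e[1],180],velocity=120)
arm.goto([400,-150,220],[180,0,175]); st()
look(4)
t=cv2.imread("pics/top4.png")[95:225,165:355]; cv2.imwrite("pics/c4.png",cv2.resize(t,None,fx=4,fy=4,interpolation=cv2.INTER_CUBIC))
E
```

```text
19.29 [ 400.5 -149.6  219.8] [180.   0. 175.] [-0.1 -0.8 -0.2]
top blue_lip [([503.0, 69.0, 55.0], 0.57)]
top yellow_lip [([592.0, -67.0, 46.0], 0.87)]
top pink_lip [([583.0, -191.0, 51.0], 0.68)]
side blue_lip [([502.0, 69.0, 53.0], 0.59)]
side yellow_lip [([587.0, -70.0, 51.0], 0.85)]
side pink_lip []
```

View pics/c4.png

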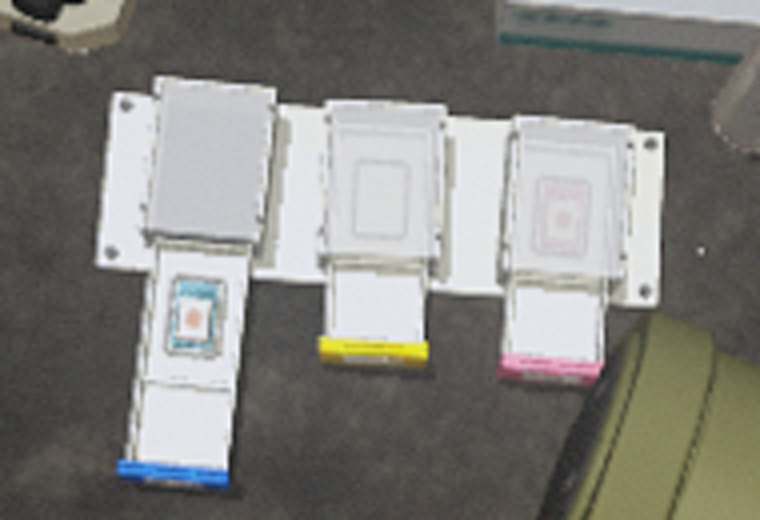

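View pics/side4.png

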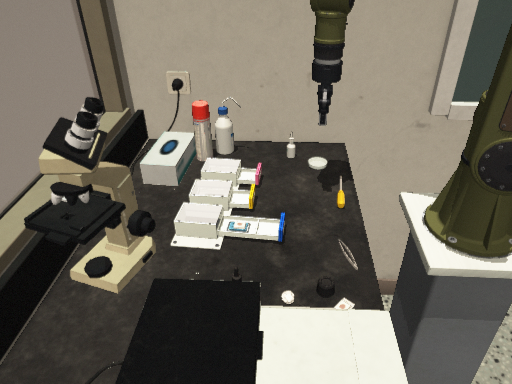

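The blue tray is fully out: its lip is at (173,472) in the crop and the block at (195,315), clear of the cover edge at about 240. Yellow is home, pink is shut, and the bottles, dish and loupe have not moved.

```bash
python3 -c "
from cell import *
print(arm.hand_in())"
```

```text
the job is handed in; nothing more can be done
None
```

I pushed the yellow tray fully home, then drew the blue tray out about 100 mm to its stop with its block clear of the cover; the last pictures show pink still shut and the bottles, dish and loupe unmoved, and the job is handed in.

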